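# Check-weigh a set of bearing balls on a spring scale

### The job

Pick up the blue scoop by its grip and pour its steel balls into the pan of the spring scale until their weight brings the pan down onto its stop. Then stand the empty scoop upright on the table clear of the scale and let go; leave the orange scoop where it is.

Things in the scene. Friction and masses are not known exactly. Their poses are not given: they have to be found in the camera images.
- blue_scoop_grip (a point): Blue scoop 120x64 mm, walls 40 high, on the table, five loose 25 mm steel balls (64 g) in it. Point: middle of its yellow grip block (36x16x40, pinch the 16 from above; top at 95), 78 above the table. x: from open mouth to back, y: across (the 16), z up. Mouth's floor edge: 65 to -x, 56 below the point, 56 wide. Floor rises 8 deg to the mouth: balls stay when level, roll out at 30-40 deg tip.
- orange_scoop_grip (a point): The other scoop, orange, of the same shape, with four light white plastic balls in it; not to be used. The point is the middle of its grip block, 78 mm above the table, axes as for the blue scoop.
- pan_floor (a point): Round steel scale pan: centre of its inner floor, 79 mm above the table when empty. Mouth 154 mm across inside, its rim 46 above this point. Open above and on three sides; on its own +y side stand a green column and spring tube, from 96 mm off the centre, 195 tall. Grey base 22 high, fixed: 95 from the centre along x both ways, 105 along -y, 175 along +y. z up.
- pan (a joint): How far the pan has sunk on its spring, in m: 0 empty, 0.025 resting on its hard stop. The full travel needs about 2.2 N: four of the five steel balls bring it onto the stop, three do not.
Things that resemble listed ones, but are neither listed nor needed, are in the scene too. Leave any green or pink look-alike of the part that bears blue_scoop_grip alone.

How it is judged:
By the outcome, as a careful person would: the job done as asked, in the order asked, and still so for the second after the job is handed in, with the robot touching nothing.
It also fails if it takes over 69 s, if anything falls off the work surface, if the arm or the gripper's body presses on something with over 40 N, if the wrist force passes 120 N, or if a joint passes its speed limit or range.

### The arm

A 6-joint arm with a two-finger parallel gripper is mounted at the origin on the work surface. World frame = base frame: x ahead of the robot, y to its left, z up, the work surface at z = 0. Lengths are in m, angles in rad, forces in N, time in s.
With the tool pointing down it reaches from about 0.4 to 0.825 m from the base axis. Payload 7 kg.
Tool frame: the origin (TCP) lies at the very end of the fingers, on their centre line; the grasp point (between the pads) lies 19 mm behind it; x points along the fingers, y is the direction in which the jaws open and shut, and the axes are right-handed (so a half turn about x gives the same grasp; the last joint's range is limited). The gripper opens to 88 mm and grips with 3 to 60 N. Pads are 19 mm wide; open, the fingers measure 130 mm over their backs; the gripper's body (78 mm by 193 mm) begins 47 mm behind the grasp point.
Start: joints at [-0.966, 0.359, 0.012, 0, -1.224, -0.288], TCP at [0.21, -0.641, 0.227] pointing down, gripper open.
Joint ranges: [-3.07, 3.07], [-1.43, 2.12], [-1.02, 1.25], [-3.03, 1.67], [-3.05, -0], [-3.03, 3.03]. Speed limits (rad/s): [2.39, 2.39, 3.01, 3.14, 3.14, 3.14].

### API

Orientations are given as [roll, pitch, yaw] about the fixed x, y, z axes, in that order (R = Rz(yaw) Ry(pitch) Rx(roll)).
In Python, from station import arm gives the robot as it stands.
- The arm moves only by the shell command python3 -m inch 'ROWS' [OPENING] [FORCE]. ROWS is text: rows parted by semicolons, each of 6 numbers parted by spaces: the shift along the world's x, y, z in units of 30 mm (1.0 is 30 mm), then the turn, a rotation vector about the world's x, y, z in units of 5 degrees (1.0 is 5 degrees). In form: dx dy dz wx wy wz; .... A call has 1 to 12 rows; each row shifts and turns the commanded pose from where the row before left it; what a row does not reach is not made up. A row lasts 1/8 s, in which the tool goes at most 62.5 mm and 10.7 degrees, less where a joint would pass 70% of its speed; a pose out of reach is approached as far as the arm can. A call is refused whole if a number of a shift passes 1 or a number of a turn 1, either way. A call with a gripper value outside its range is refused whole. OPENING is the opening, from 0 (shut) to 1 (fully open), set as the call begins (- or left out, the last holds). The fingers move at their own pace and stop on an object; FORCE is the grip in N (left out, the last holds). Time passes only in rows, so rows that do not move let the fingers close. It gives the time, the measured TCP pose, the force and the opening at its end, in the units of the state.
- arm.get_state(): the state, without advancing time (a new reading comes with each control period).
- arm.grab_frame(name): name is "scene" or "side" or "wrist"; returns a dict with "frame" (420x560x3 uint8, red, green, blue), "range_z" (420x560 float32, m along the optical axis (not along the pixel's ray), 0 where there is no reading), "mtx" (3x3 intrinsics, pixels), "pose" (4x4, takes a point from camera to world coordinates). Camera axes: x right, y up, looking along -z (the intrinsics and any distortion apply to the point x, -y, -z); pixel columns grow to the right and rows downward; lengths in m; the calibration is good to about 2 mm. A picture is of the moment at which its call begins.
- arm.job_done(): hands the job in, once; it reports no verdict.
Trained networks look in a picture, given as the dict that the camera call returned (one of the last four; its "shot" number tells which), for a name from the list of things; names that differ only in an ending like _2 or _b are one class to them, and where a whole thing is asked for, a point or a joint stands for the part that bears it (a point fixed in the world has none). Each returns a list of dicts, best first, with "confidence" (0 to 1); they miss things now and then, are a little off and sometimes report something else, mostly with a low value. They report only what shows in the picture. A call takes as long as a camera call. They do not tell look-alikes from the thing itself.
- arm.search_frame(picture, target): "extent" ([centre column, centre row, width, height] as shares, 0 to 1, of the picture: columns of its width, rows of its height, round what is visible of it).
- arm.masks_of(picture, target): "mask" (420x560 bool, what is visible of it) and "extent" ([centre column, centre row, width, height] as shares, 0 to 1, of the picture: columns of its width, rows of its height, round what is visible of it).
- arm.place_of(picture, target): "position" ([column, row] as shares, 0 to 1, of the picture: columns of its width, rows of its height: a listed point, or the origin of a listed thing).
The state is a dict: "t": time; "q": joint angles; "qd": joint speeds; "joint_efforts": joint torques, N m; "eef_pos": TCP position; "ee_rot": TCP orientation; "force": force on the tool from outside, world axes, zero at the start; "moment": the same for the moment, N m; "width": finger opening in m.
Only numpy, scipy, OpenCV 4.12 (cv2) and the standard library are available. Lean on these libraries where they do the work, as an engineer would, in place of code of your own. Each camera call takes 0.05 s, during which the arm holds its last target. There are 200 camera calls.

## Working session

There is one attempt and no reset: what is moved stays moved. The work goes in short steps, Python scripts to look and compute and a shell command to move; the robot and the scene stay as the last step left them, time stands still between calls to the robot, and variables do not carry over. Pictures are saved under pics/ and viewed, about 8 in all and at most 12, crops included, and the job is handed in when it is done.

```bash
mkdir -p pics; ls; cat > h.py <<'E'
import numpy as np, cv2
from station import arm
def ray(p,uv):
    d=np.array([*cv2.undistortPoints(np.array([[uv]],float),p["mtx"],None)[0,0],1.])
    d=d*[1,-1,-1]; T=np.array(p["pose"]); return T[:3,3],T[:3,:3]@d
def pt(p,uv,r=2):
    u,v=map(int,np.round(uv)); z=p["range_z"][v-r:v+r+1,u-r:u+r+1]; z=np.median(z[z>0]) if (z>0).any() else np.nan
    o,d=ray(p,uv); return o+d*z
def tri(rs):
    A=0;b=0
    for o,d in rs:
        d=d/np.linalg.norm(d);P=np.eye(3)-np.outer(d,d);A=A+P;b=b+P@o
    return np.linalg.solve(A,b)
def cloud(p):
    v,u=np.mgrid[:420,:560]; K=p["mtx"]; z=p["range_z"]
    c=np.stack([(u-K[0][2])/K[0][0]*z,-(v-K[1][2])/K[1][1]*z,-z],-1); T=np.array(p["pose"])
    return c@T[:3,:3].T+T[:3,3]
def save(p,n,s=1,box=None):
    f=p["frame"][:,:,::-1]
    if box: f=f[box[1]:box[3],box[0]:box[2]]
    cv2.imwrite("pics/"+n+".png",cv2.resize(f,None,fx=s,fy=s))
E
python3 - <<'E'
from h import *
ims=[]
for n in ["scene","side","wrist"]:
    p=arm.grab_frame(n); ims.append(p["frame"])
    print(n,np.round(p["pose"],2).tolist(), {k:p[k] for k in p if k not in("frame","range_z","pose","mtx")})
    for t in ["blue_scoop_grip","orange_scoop_grip","pan_floor"]:
        for d in arm.place_of(p,t)[:5]:
            uv=np.array(d["position"])*[560,420]; print(t,round(d["confidence"],2),uv.round(),pt(p,uv).round(3))
    save(p,n)
cv2.imwrite("pics/both.png",cv2.resize(np.vstack([ims[0],ims[1]])[:,:,::-1],(800,1200))[:, :])
s=arm.get_state();print(s["t"],s["eef_pos"],s["ee_rot"],s["width"],s["force"])
E
```

```text
pics
scene [[0.71, -0.54, 0.45, 0.93], [0.7, 0.56, -0.44, -0.39], [-0.01, 0.63, 0.78, 0.95], [0.0, 0.0, 0.0, 1.0]] {'shot': 1}
blue_scoop_grip 0.98 [417. 130.] [0.486 0.574 0.09 ]
blue_scoop_grip 0.84 [363. 173.] [0.478 0.331 0.084]
blue_scoop_grip 0.7 [298. 123.] [0.208 0.359 0.087]
blue_scoop_grip 0.26 [306. 286.] [ 0.602 -0.025  0.08 ]
orange_scoop_grip 0.63 [166. 329.] [ 0.469 -0.304  0.095]
pan_floor 0.95 [307. 288.] [ 0.606 -0.027  0.08 ]
side [[-0.9, 0.31, -0.3, -0.01], [-0.43, -0.63, 0.65, 1.03], [0.01, 0.71, 0.7, 1.08], [0.0, 0.0, 0.0, 1.0]] {'shot': 2}
blue_scoop_grip 0.89 [161. 334.] [0.471 0.592 0.089]
blue_scoop_grip 0.78 [305. 304.] [0.21  0.376 0.093]
blue_scoop_grip 0.66 [209. 258.] [0.494 0.348 0.083]
orange_scoop_grip 0.72 [319. 133.] [ 0.445 -0.291  0.083]
orange_scoop_grip 0.36 [239. 165.] [ 0.609 -0.025  0.078]
pan_floor 0.67 [238. 168.] [ 0.603 -0.008  0.079]
wrist [[-0.31, -0.92, -0.23, 0.15], [0.95, -0.3, -0.08, -0.66], [0.0, -0.24, 0.97, 0.39], [0.0, 0.0, 0.0, 1.0]] {'shot': 3}
0.6 [ 0.21026953 -0.6413882   0.2265664 ] [-0.43657575  1.57072891 -0.11981609] 0.08771756973425614 [ 0.32194937 -0.66476359 -0.3303465 ]
```

View pics/scene.png

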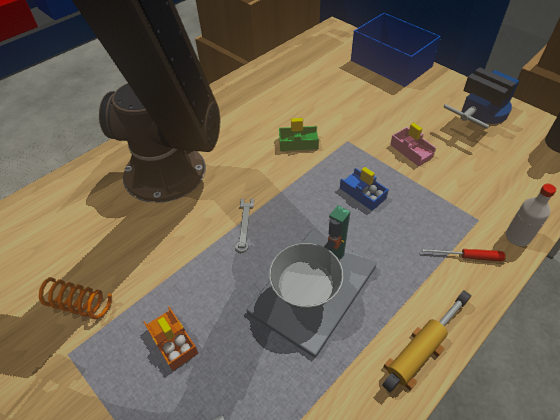

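View pics/side.png

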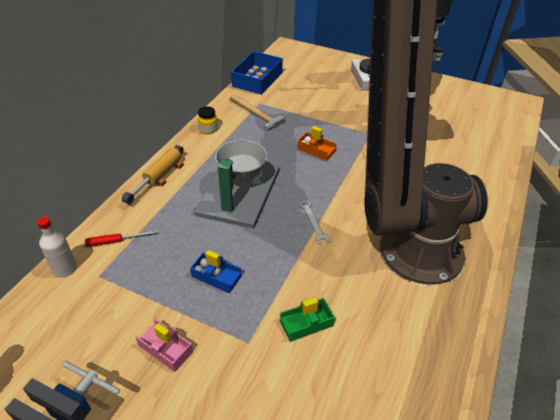

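Three look-alikes could pass for the blue scoop, by scene pixel: green (298,123), pink (417,130), and blue (363,173), which holds grey balls. There is also an empty blue bin at (395,45). I choose (363,173), which is (209,258) in the side view. The orange scoop is at (170,335) and the pan at (307,275).

```bash
python3 - <<'E'
from h import *
P={n:arm.grab_frame(n) for n in["scene","side"]}
boxes={"scene":(325,145,405,225),"side":(175,230,255,310)}
crops=[];rs=[];rp=[];Bl=[];Ye=[];St=[]
for n,p in P.items():
    x0,y0,x1,y1=boxes[n]; C=cloud(p)
    hsv=cv2.cvtColor(p["frame"],cv2.COLOR_RGB2HSV)
    m=np.zeros((420,560),bool);m[y0:y1,x0:x1]=1; m&=p["range_z"]>0
    y=m&(hsv[...,0]>20)&(hsv[...,0]<35)&(hsv[...,1]>150)&(C[...,2]>.03)
    b=m&(hsv[...,0]>100)&(hsv[...,0]<130)&(hsv[...,1]>110)
    s=m&(hsv[...,1]<70)&(C[...,2]>.02)
    Ye.append(C[y]);Bl.append(C[b]);St.append(C[s])
    print(n,"yellow",y.sum(),C[y].mean(0).round(3),C[y].max(0).round(3),"blue",b.sum(),C[b].min(0).round(3),C[b].max(0).round(3),"steel",s.sum(),C[s].mean(0).round(3))
    # top face of block
    t=y&(C[...,2]>np.percentile(C[y][:,2],97)-.006); print(" top",C[t].mean(0).round(4),t.sum())
    print(" rect top",cv2.minAreaRect(C[t][:,:2].astype(np.float32)*1000))
    print(" rect blue",cv2.minAreaRect(C[b][:,:2].astype(np.float32)*1000))
    print(" rect blue high",cv2.minAreaRect(C[b&(C[...,2]>.03)][:,:2].astype(np.float32)*1000))
    v,u=np.nonzero(y); print(" uv",u.mean(),v.mean())
    for t_,r,near in(("blue_scoop_grip",rs,(365,175) if n=="scene" else (211,259)),("pan_floor",rp,(307,285) if n=="scene" else (238,165))):
        D=[np.array(d["position"])*[560,420] for d in arm.place_of(p,t_)]
        D=[d for d in D if np.hypot(*(d-near))<15]; print(t_,D); 
        if D: r.append(ray(p,D[0]))
    crops.append(cv2.resize(p["frame"][y0:y1,x0:x1],(400,400),interpolation=cv2.INTER_CUBIC))
    # pan rim
    k=(np.hypot(C[...,0]-.605,C[...,1]+.02)<.1)&(C[...,2]>.117)&(C[...,2]<.135)
    q=C[k][:,:2].astype(np.float32); print(" rim circle",cv2.minEnclosingCircle(q),k.sum(),C[k][:,2].max())
    g=(hsv[...,0]>60)&(hsv[...,0]<95)&(hsv[...,1]>80)&(np.hypot(C[...,0]-.6,C[...,1])<.22)&(C[...,2]>.06)
    print(" column",np.median(C[g],0).round(3),C[g].min(0).round(3),C[g].max(0).round(3),g.sum())
    k=(np.hypot(C[...,0]-.605,C[...,1]-.02)<.25)&(C[...,2]>.017)&(C[...,2]<.027)
    print(" base rect",cv2.minAreaRect(C[k][:,:2].astype(np.float32)*1000))
print("tri grip",tri(rs).round(4),"tri pan",tri(rp).round(4))
cv2.imwrite("pics/crop1.png",np.hstack(crops)[:,:,::-1])
E
```

```text
scene yellow 155 [0.49  0.334 0.083] [0.506 0.346 0.099] blue 407 [0.421 0.304 0.002] [0.543 0.372 0.062] steel 329 [0.534 0.25  0.091]
 top [0.4888 0.3368 0.0954] 59
 rect top ((488.6347961425781, 336.9472961425781), (16.08304786682129, 35.52242660522461), 86.0072250366211)
 rect blue ((482.01348876953125, 338.93438720703125), (67.31509399414062, 123.04691314697266), 88.4414291381836)
 rect blue high ((483.95220947265625, 338.83477783203125), (67.11021423339844, 117.47938537597656), 89.45613098144531)
 uv 366.9548387096774 175.32258064516128
blue_scoop_grip [array([363.608, 171.78 ])]
pan_floor [array([306.208, 284.088])]
 rim circle ((0.596476674079895, -0.01122815627604723), 0.08966166526079178) 627 0.1300892436859502
 column [0.576 0.108 0.196] [0.558 0.089 0.101] [0.593 0.128 0.199] 189
 base rect ((669.0486450195312, 27.321243286132812), (349.32763671875, 282.5374755859375), 9.55617618560791)
side yellow 160 [0.485 0.346 0.083] [0.507 0.353 0.098] blue 960 [ 0.423  0.274 -0.003] [0.563 0.378 0.06 ] steel 140 [0.51  0.343 0.033]
 top [0.4875 0.3435 0.0938] 67
 rect top ((488.52362060546875, 343.13372802734375), (16.444705963134766, 36.84696960449219), 88.04653930664062)
 rect blue ((492.72161865234375, 325.556640625), (103.59077453613281, 140.0203399658203), 89.83545684814453)
 rect blue high ((484.5634765625, 342.663818359375), (122.31957244873047, 68.587158203125), 0.7059713006019592)
 uv 212.4 258.0875
blue_scoop_grip [array([212.296, 257.586])]
pan_floor [array([239.008, 167.706])]
 rim circle ((0.5974643230438232, -0.01864049956202507), 0.08292976766824722) 237 0.1298927433515603
 column [0.57  0.128 0.148] [0.556 0.087 0.06 ] [0.592 0.136 0.197] 491
 base rect ((673.4288330078125, 32.1151123046875), (354.7391662597656, 285.91436767578125), 9.662063598632812)
tri grip [0.4808 0.3417 0.084 ] tri pan [ 0.6008 -0.0168  0.076 ]
```

View pics/crop1.png

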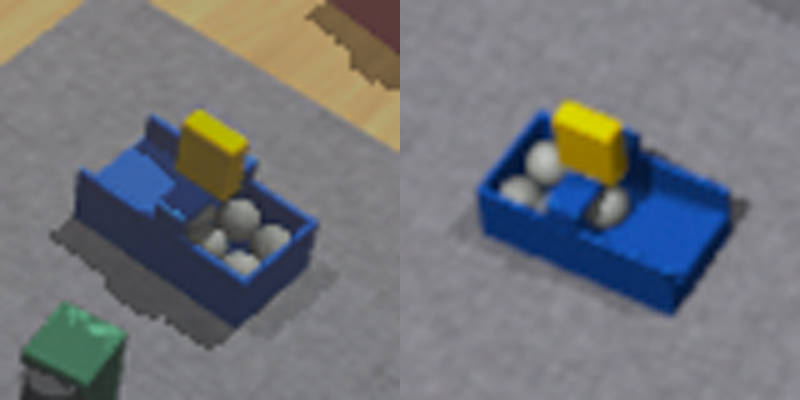

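The crops show the blue scoop with steel balls at its back (+x). Its open mouth faces -x, and the grip top is at z≈0.095, which matches the text. Scoop yaw is about -2° and the grip is near (0.488, 0.340). The pan centre is near (0.60, -0.017), with the column toward +y. I'm moving over the scoop.

```bash
python3 -m inch '0.4 0.5 0.2 0 0 0; 0.8 1 0.2 0 0 -0.4; 0.8 1 0.2 0 0 -0.4; 0.8 1 0.2 0 0 -0.4; 0.8 1 0.2 0 0 -0.4; 0.8 1 0.2 0 0 -0.4; 0.8 1 0.2 0 0 -0.4; 0.8 1 0.2 0 0 -0.4; 0.8 1 0.2 0 0 -0.4; 0.8 1 0.2 0 0 -0.4; 0.8 1 0.2 0 0 -0.4; 0.8 1 0.2 0 0 0' 1 && python3 -m inch '0 1 0 0 0 0;0 1 0 0 0 0;0 1 0 0 0 0;0 1 0 0 0 0;0 1 0 0 0 0;0 1 0 0 0 0;0 1 0 0 0 0;0 1 0 0 0 0;0 1 0 0 0 0;0 1 0 0 0 0;0 1 0 0 0 0;0 1 0 0 0 0' && python3 -m inch '0 1 0 0 0 0;0 1 0 0 0 0;0 1 -0.3 0 0 0;0 1 -0.3 0 0 0;0 1 -0.3 0 0 0;0 1 -0.3 0 0 0;0 1 -0.3 0 0 0;0 0.5 0 0 0 0;0 0.3 0 0 0 0; 0 0 0 0 0 0'
python3 - <<'E'
from h import *
p=arm.grab_frame("wrist"); save(p,"w1"); C=cloud(p)
for d in arm.place_of(p,"blue_scoop_grip")[:2]:
    uv=np.array(d["position"])*[560,420];print(d["confidence"],uv,pt(p,uv).round(4))
hsv=cv2.cvtColor(p["frame"],cv2.COLOR_RGB2HSV)
y=(hsv[...,0]>20)&(hsv[...,0]<35)&(hsv[...,1]>150)&(C[...,2]>.085)&(C[...,2]<.11)&(np.hypot(C[...,0]-.488,C[...,1]-.34)<.06)
print(y.sum(),C[y].mean(0),cv2.minAreaRect(C[y][:,:2].astype(np.float32)*1000))
s=arm.get_state();print(s["t"],s["eef_pos"],s["ee_rot"],s["q"])
E
```

```text
t: 2.4
eef_pos: [0.4869, -0.2945, 0.2994]
ee_rot: [-0.137, 1.57, -0.169]
force: [0.1, -0.0, -0.8]
width: 0.0878
t: 3.9
eef_pos: [0.4857, 0.0651, 0.2991]
ee_rot: [0.605, 1.57, 0.574]
force: [0.2, 0.5, 0.7]
width: 0.0875
t: 5.15
eef_pos: [0.4862, 0.2978, 0.254]
ee_rot: [0.795, 1.57, 0.763]
force: [-0.3, 0.1, 0.6]
width: 0.0874
0.67 [551.208 173.796] [0.4741 0.5737 0.0847]
551 [0.48530609 0.33795569 0.09496735] ((486.5857849121094, 338.3387145996094), (15.210099220275879, 36.34475326538086), 87.70429229736328)
5.25 [0.48626004 0.29714052 0.25398175] [0.90172695 1.57030153 0.86915123] [ 8.91805407e-01  1.69082392e-01 -1.82830976e-01  1.19422190e-05
 -1.21838829e+00 -2.49518157e+00]
```

View pics/w1.png

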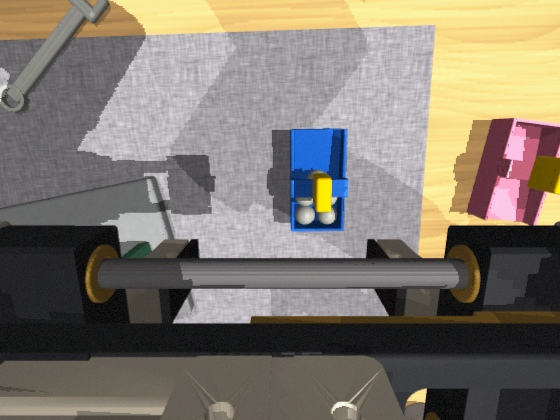

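The wrist view shows the grip block at (322,193), in line with the fingers. The pink look-alike is at the right edge, well clear. The block is at (0.488, 0.339), top at 0.095, and the tool yaw matches. Descending to grip.

```bash
python3 -m inch '0.05 0.7 -0.3 0 0 0;0 0.7 -0.6 0 0 0;0 0 -1 0 0 0;0 0 -1 0 0 0;0 0 -1 0 0 0;0 0 -1 0 0 0;0 0 -0.8 0 0 0;0 0 -0.4 0 0 0;0 0 -0.2 0 0 0;0 0 -0.1 0 0 0; 0 0 0 0 0 0;0 0 0 0 0 0' 1 && python3 -m inch '0 0 0 0 0 0;0 0 0 0 0 0;0 0 0 0 0 0;0 0 0 0 0 0;0 0 0 0 0 0;0 0 0 0 0 0;0 0 0 0 0 0;0 0 0 0 0 0' 0 35
```

```text
t: 6.75
eef_pos: [0.488, 0.3399, 0.0623]
ee_rot: [0.889, 1.57, 0.857]
force: [-0.3, -0.3, 0.3]
width: 0.0875
t: 7.75
eef_pos: [0.4877, 0.3396, 0.0615]
ee_rot: [-2.024, 1.571, -2.057]
force: [-0.8, 0.0, -0.1]
width: 0.0156
```

```bash
python3 -m inch '0 0 0.2 0 0 0;0 0 0.4 0 0 0;0 0 0.7 0 0 0;0 0 1 0 0 0;0 0 1 0 0 0;0 0 1 0 0 0;0 0 1 0 0 0;0 0 1 0 0 0;0 0 0.9 0 0 0;0 0 0.5 0 0 0;0 0 0.3 0 0 0;0 0 0 0 0 0'
python3 - <<'E'
from h import *
from scipy.optimize import least_squares
ims=[]
for n in["scene","side"]:
    p=arm.grab_frame(n);C=cloud(p);ims.append(p["frame"])
    hsv=cv2.cvtColor(p["frame"],cv2.COLOR_RGB2HSV)
    for lo,hi in((.112,.122),(.120,.130)):
        k=(np.hypot(C[...,0]-.6,C[...,1]+.017)<.1)&(C[...,2]>lo)&(C[...,2]<hi)&(hsv[...,1]<60)
        q=C[k][:,:2]
        f=least_squares(lambda a:np.hypot(q[:,0]-a[0],q[:,1]-a[1])-a[2],[.6,-.017,.078],loss="soft_l1",f_scale=.003)
        print(n,lo,k.sum(),f.x.round(4),np.abs(f.fun).mean().round(4),q.min(0).round(3),q.max(0).round(3))
    k=(np.hypot(C[...,0]-.6,C[...,1]+.017)<.04);print(" floor z",np.percentile(C[k][:,2],[10,30,50,70]).round(4))
s=arm.get_state();print(s["t"],s["eef_pos"],s["force"],s["moment"],s["width"])
cv2.imwrite("pics/lift.png",np.hstack([cv2.resize(ims[0][60:260,270:470],(400,400)),cv2.resize(ims[1][160:360,120:320],(400,400))])[:,:,::-1])
E
```

```text
t: 9.25
eef_pos: [0.4876, 0.3396, 0.3015]
ee_rot: [2.543, 1.571, 2.51]
force: [0.5, -0.0, -5.0]
width: 0.0162
scene 0.112 451 [ 0.597  -0.0201  0.0743] 0.0036 [ 0.521 -0.095] [0.673 0.082]
scene 0.12 486 [ 0.5972 -0.0213  0.0772] 0.0013 [ 0.517 -0.101] [0.675 0.071]
 floor z [0.0775 0.079  0.0798 0.0807]
side 0.112 162 [ 0.6017 -0.0154  0.078 ] 0.0026 [ 0.522 -0.1  ] [0.644 0.076]
side 0.12 99 [ 0.5986 -0.0167  0.0775] 0.0017 [ 0.52 -0.1 ] [0.644 0.059]
 floor z [0.0198 0.0259 0.0754 0.0776]
9.35 [0.48735397 0.33934983 0.30040746] [-0.05560173 -0.53139768 -5.86668952] [-0.06787853  0.00467153  0.01396024] 0.015676828401089936
```

View pics/lift.png

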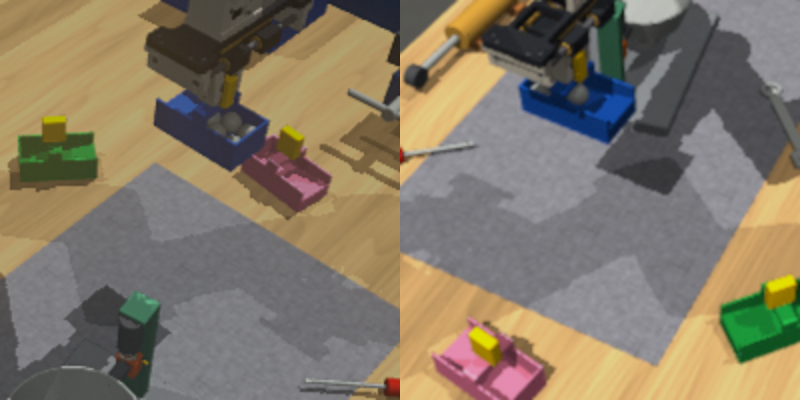

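The lift is good, with the balls still at the back of the scoop; the left half shows the scoop at about (212,125). The pan centre is (0.598, -0.018), rim at 0.125 and floor at 0.079. Carrying the scoop over the pan on its +x side.

```bash
python3 -m inch '0.1 -0.3 0 0 0 0;0.2 -0.6 0 0 0 0;0.3 -0.9 0 0 0 0;0.4 -1 0 0 0 0;0.5 -1 0 0 0 0;0.5 -1 0 0 0 0;0.5 -1 0 0 0 0;0.5 -1 0 0 0 0;0.5 -1 0 0 0 0;0.5 -1 0 0 0 0;0.4 -1 0 0 0 0;0.3 -0.9 0 0 0 0' && python3 -m inch '0.3 -0.7 0 0 0 0;0.2 -0.5 0 0 0 0;0.05 -0.25 -0.2 0 0 0;0 0 -0.4 0 0 0;0 0 -0.7 0 0 0;0 0 -0.8 0 0 0;0 0 -0.6 0 0 0;0 0 -0.3 0 0 0;0 0 -0.1 0 0 0;0 0 0 0 0 0'
python3 - <<'E'
from h import *
ims=[]
for n in["scene","side"]:
    p=arm.grab_frame(n);ims.append(p["frame"])
s=arm.get_state();print(s["t"],s["eef_pos"],s["q"],s["force"])
cv2.imwrite("pics/over.png",np.hstack([cv2.resize(ims[0][190:350,220:380],(400,400)),cv2.resize(ims[1][80:240,160:320],(400,400))])[:,:,::-1])
E
```

```text
t: 10.85
eef_pos: [0.6287, 0.016, 0.3012]
ee_rot: [-2.54, 1.57, -2.574]
force: [0.5, 0.7, -5.5]
width: 0.0156
t: 12.1
eef_pos: [0.6456, -0.0248, 0.2091]
ee_rot: [0.022, 1.57, -0.01]
force: [-0.1, -0.1, -5.8]
width: 0.0158
12.2 [ 0.64572051 -0.02486254  0.20941337] [ 2.63009025e-01  3.21679434e-01 -8.20636558e-02  2.49508282e-04
 -1.16571584e+00 -1.86605544e+00] [-0.30645445 -0.14783415 -5.28713067]
```

View pics/over.png

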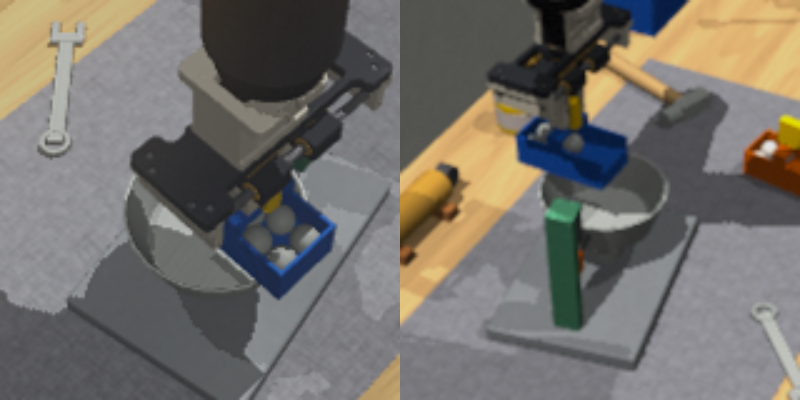

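The pose is good: the mouth is over the pan and the balls are at the back. Tilting the mouth (-x) down means a negative turn about y.

```bash
python3 -m inch '0 0 0 0 -0.4 0;0 0 0 0 -0.7 0;0 0 0 0 -0.8 0;0 0 0 0 -0.8 0;0 0 -0.1 0 -0.7 0;0 0 -0.2 0 -0.7 0;0 0 -0.2 0 -0.5 0;0 0 -0.1 0 -0.4 0;0 0 0 0 -0.3 0;0 0 0 0 -0.3 0' && python3 -m inch '0 0 0 0 -0.3 0;0 0 0 0 -0.3 0;0 0 0 0 -0.3 0;0 0 0 0 -0.3 0;0 0 0 0 -0.4 0;0 0 0 0 -0.4 0;0 0 0 0 -0.4 0;0 0 0 0 -0.4 0;0 0 0 0 -0.4 0;0 0 0 0 -0.4 0;0 0 0 0 0 0;0 0 0 0 0 0'
python3 - <<'E'
from h import *
ims=[]
for n in["scene","side"]:
    p=arm.grab_frame(n);ims.append(p["frame"])
s=arm.get_state();print(s["t"],s["eef_pos"],s["q"],s["force"])
cv2.imwrite("pics/pour.png",np.hstack([cv2.resize(ims[0][190:350,220:380],(400,400)),cv2.resize(ims[1][80:240,160:320],(400,400))])[:,:,::-1])
E
```

```text
t: 13.45
eef_pos: [0.6461, -0.0245, 0.1925]
ee_rot: [0.033, 1.079, 0.001]
force: [0.5, -0.1, -2.5]
width: 0.0155
t: 14.95
eef_pos: [0.653, -0.0397, 0.264]
ee_rot: [0.048, 0.887, 0.02]
force: [0.2, -0.5, -1.4]
width: 0.0159
15.05 [ 0.65299014 -0.0398637   0.26379909] [ 0.02426702 -0.03719598 -0.92376789  1.28194963 -0.00293309 -2.90391195] [-0.30258671 -0.4943571  -2.70462689]
```

View pics/pour.png

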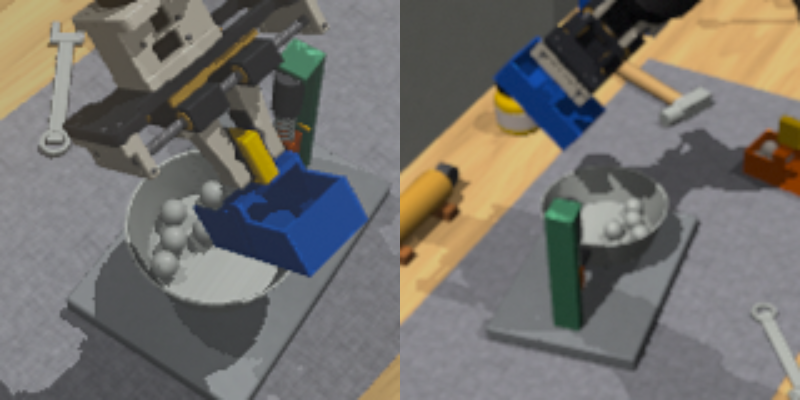

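All the balls appear to be in the pan, four clear plus one partly hidden at (205,235) in the left half, and the scoop looks empty. The wrist reached its singularity (q5≈0), so the arm drifted upward. I'll tilt back gently while rising.

```bash
python3 -m inch '0 0 0 0 0.5 0;0 0 0 0 0.5 0;0 0 0 0 0.5 0' ; python3 -c "
from h import *
s=arm.get_state();print(s['q'],s['ee_rot'],s['eef_pos'])"
```

```text
t: 15.42
eef_pos: [0.666, -0.0569, 0.2792]
ee_rot: [0.013, 0.951, -0.026]
force: [0.7, -2.5, -0.8]
width: 0.0158
[ 0.2655517  -0.00830915 -0.67824717  0.51827962 -0.34370156 -2.3160543 ] [ 0.01289663  0.95113137 -0.02599806] [ 0.66597021 -0.05693619  0.27923821]
```

```bash
python3 -m inch '0 0 0.2 0 0.5 0;0 0 0.2 0 0.6 0;0 0 0.2 0 0.8 0;0 0 0.2 0 0.9 0;0 0 0.2 0 0.9 0;0 0 0 0 0.9 0;0 0 0 0 0.9 0;0 0 0 0 0.8 0;0 0 0 0 0.5 0;0 0 0 0 0.3 0;0 0 0 0 0 0' ; python3 - <<'E'
from h import *
s=arm.get_state();print(s['q'],s['ee_rot'],s['eef_pos'],s["force"])
ims=[]
for n in["scene","side"]:
    p=arm.grab_frame(n);ims.append(p["frame"]);C=cloud(p)
    for t in ["pan","pan_floor"]:
        D=arm.masks_of(p,t)
        if D: 
            z=C[D[0]["mask"]][:,2]; print(n,t,D[0]["confidence"],np.percentile(z,[5,25,50,75,95,99]).round(4))
    k=(np.hypot(C[...,0]-.598,C[...,1]+.018)<.085)&(np.hypot(C[...,0]-.598,C[...,1]+.018)>.074)&(C[...,2]<.14)&(C[...,2]>.07)
    print(n,"rim",np.percentile(C[k][:,2],[50,90,98]))
cv2.imwrite("pics/after.png",np.hstack([cv2.resize(ims[0][190:350,220:380],(400,400)),cv2.resize(ims[1][80:240,160:320],(400,400))])[:,:,::-1])
E
```

```text
t: 16.8
eef_pos: [0.667, -0.0575, 0.3093]
ee_rot: [-1.397, 1.555, -1.431]
force: [-0.1, 0.2, -1.7]
width: 0.0158
[ 0.21404664  0.31101429  0.12153566  0.01652785 -1.38255265 -1.82211104] [-1.39695742  1.55451546 -1.43112248] [ 0.66699142 -0.05754497  0.30934209] [-0.11198241  0.15237695 -1.66753289]
scene pan 0.96 [0.0528 0.0547 0.0564 0.0781 0.1005 0.1027]
scene pan_floor 0.8 [0.0529 0.0547 0.0564 0.0784 0.1002 0.1023]
scene rim [0.09863923 0.10180159 0.10288011]
side pan 0.68 [0.0509 0.0568 0.0765 0.0906 0.0991 0.117 ]
side pan_floor 0.76 [0.0512 0.0575 0.0768 0.0906 0.0991 0.1152]
side rim [0.09386019 0.10012447 0.1015477 ]
```

View pics/after.png

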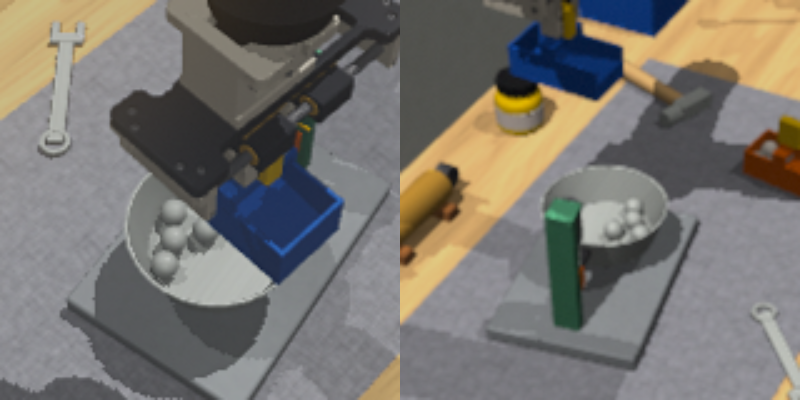

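The scoop is empty, and the pan rim dropped from 0.127 to 0.102 with the floor at about 0.054. That is 25 mm, so the pan is on its stop. I'm returning the scoop to its original spot, which is free.

```bash
python3 -m inch '-0.2 0.4 0 0.18 0 0;-0.4 0.8 0 0 0 0;-0.5 1 0 0 0 0;-0.5 1 0 0 0 0;-0.5 1 0 0 0 0;-0.5 1 0 0 0 0;-0.5 1 0 0 0 0;-0.5 1 0 0 0 0;-0.5 1 0 0 0 0;-0.5 1 0 0 0 0;-0.4 1 0 0 0 0;-0.4 1 0 0 0 0' && python3 -m inch '-0.4 1 0 0 0 0;-0.15 0.7 0 0 0 0;0 0.3 -0.3 0 0 0;0 0 -0.7 0 0 0;0 0 -1 0 0 0;0 0 -1 0 0 0;0 0 -1 0 0 0;0 0 -1 0 0 0;0 0 -1 0 0 0;0 0 -0.6 0 0 0;0 0 -0.3 0 0 0;0 0 0 0 0 0'
python3 - <<'E'
from h import *
s=arm.get_state();print(s['t'],s['ee_rot'],s['eef_pos'],s["force"])
for n,b in(("scene",(325,145,405,225)),("side",(175,230,255,310))):
    p=arm.grab_frame(n);C=cloud(p);hsv=cv2.cvtColor(p["frame"],cv2.COLOR_RGB2HSV)
    m=(hsv[...,0]>100)&(hsv[...,0]<130)&(hsv[...,1]>110)&(np.hypot(C[...,0]-.485,C[...,1]-.34)<.09)
    print(n,m.sum(),np.percentile(C[m],[1,99],axis=0).round(3).tolist())
    # wall heights at mouth/back
    for lo,hi in((.40,.44),(.44,.48),(.48,.52),(.52,.56)):
        k=m&(C[...,0]>lo)&(C[...,0]<hi)
        if k.sum()>5: print(lo,np.percentile(C[k][:,2],[2,98]).round(3))
E
```

```text
t: 18.6
eef_pos: [0.5034, 0.2797, 0.3107]
ee_rot: [0.343, 1.567, 0.309]
force: [-0.3, -1.4, -2.5]
width: 0.016
t: 20.1
eef_pos: [0.4882, 0.338, 0.1028]
ee_rot: [-0.405, 1.568, -0.439]
force: [0.0, -0.6, -2.4]
width: 0.016
20.1 [-0.40476178  1.56797739 -0.43898516] [0.48818707 0.33800567 0.10275754] [ 0.02231007 -0.55490586 -2.4096387 ]
scene 594 [[0.426, 0.303, 0.043], [0.544, 0.367, 0.098]]
0.4 [0.059 0.085]
0.44 [0.045 0.087]
0.48 [0.045 0.098]
0.52 [0.045 0.084]
side 942 [[0.425, 0.309, 0.04], [0.54, 0.375, 0.099]]
0.4 [0.042 0.082]
0.44 [0.044 0.084]
0.48 [0.045 0.099]
0.52 [0.042 0.08 ]
```

```bash
python3 -m inch '0 0 -0.4 0 0 0;0 0 -0.4 0 0 0;0 0 -0.3 0 0 0;0 0 -0.15 0 0 0;0 0 -0.05 0 0 0;0 0 -0.03 0 0 0;0 0 0 0 0 0'
```

```text
t: 21.08
eef_pos: [0.4883, 0.3386, 0.0635]
ee_rot: [0.024, 1.567, -0.01]
force: [0.6, -0.5, -2.3]
width: 0.0156
```

```bash
python3 -m inch '0 0 -0.04 0 0 0;0 0 -0.03 0 0 0;0 0 0 0 0 0;0 0 0 0 0 0'
```

```text
t: 21.58
eef_pos: [0.4884, 0.3386, 0.0616]
ee_rot: [0.011, 1.567, -0.023]
force: [0.2, -0.7, 2.4]
width: 0.0161
```

The scoop is in contact with the table. Releasing and retreating.

```bash
python3 -m inch '0 0 0 0 0 0;0 0 0 0 0 0;0 0 0 0 0 0;0 0 0 0 0 0;0 0 0 0 0 0;0 0 0 0 0 0;0 0 0.2 0 0 0;0 0 0.5 0 0 0;0 0 1 0 0 0;0 0 1 0 0 0;0 0 1 0 0 0;0 0 1 0 0 0' 1 && python3 -m inch '0 0 1 0 0 0;0 0 1 0 0 0;-0.3 0.5 0.5 0 0 0;-0.3 0.5 0 0 0 0;0 0.4 0 0 0 0;0 0 0 0 0 0;0 0 0 0 0 0'
python3 - <<'E'
from h import *
s=arm.get_state();print(s['t'],s['eef_pos'],s["force"],s["width"])
ims=[]
for n in["scene","side"]:
    p=arm.grab_frame(n);ims.append(p["frame"]);C=cloud(p)
    k=np.abs(np.hypot(C[...,0]-.598,C[...,1]+.018)-.0795)<.0055;k&=(C[...,2]<.14)&(C[...,2]>.07)
    print(n,"rim",np.percentile(C[k][:,2],[50,90,98]).round(4))
cv2.imwrite("pics/end.png",np.hstack([cv2.resize(ims[0][130:350,220:420],(400,440)),cv2.resize(ims[1][120:340,140:340],(400,440))])[:,:,::-1])
E
```

```text
t: 23.08
eef_pos: [0.4882, 0.3385, 0.2047]
ee_rot: [0.195, 1.567, 0.161]
force: [0.2, 0.3, 0.6]
width: 0.088
t: 23.95
eef_pos: [0.47, 0.3803, 0.2762]
ee_rot: [-0.697, 1.568, -0.731]
force: [-0.3, -0.6, -0.4]
width: 0.0876
23.95 [0.46996008 0.38033676 0.27618442] [-0.34944686 -0.56627533 -0.37666169] 0.08756947792062109
scene rim [0.0988 0.1019 0.103 ]
side rim [0.0946 0.0998 0.1015]
```

View pics/end.png

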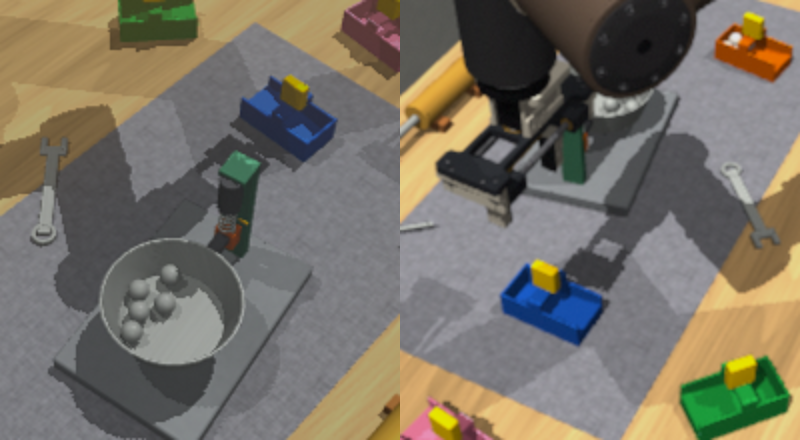

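The end view shows all five balls in the pan, around (145,305). The empty blue scoop stands upright at (288,118), clear of the scale base, with the gripper free. Handing in.

```bash
python3 -c "
from station import arm
print(arm.job_done())"
```

```text
the job is handed in; nothing more can be done
None
```

I poured all five steel balls from the blue scoop into the scale pan, then stood the empty scoop upright at its original spot and let go. I handed the job in at about 24 s; no verdict is reported.

**Last checks:**
- **Pan:** all five balls are visible in it. The rim sits at about 0.102 m, down from about 0.127 m. The floor is at about 0.054 m, down from 0.079 m. That is a drop of about 25 mm, so the pan is on its stop.
- **Blue scoop:** empty, upright and clear of the scale base.
- **Gripper:** open and well above everything.
- **Orange, green and pink scoops:** not touched.

**What went wrong:** late in the pour the wrist reached its straight position. The arm drifted about 70 mm up and 15 mm sideways. All the balls still landed in the pan, no forces above a few N showed in the readings, and tilting back brought the wrist out of it.

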